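# Lay the flux pen and the side cutters in the tool tray

### The arm

A 6-joint arm with a two-finger parallel gripper is mounted at the origin on a cart in front of the work surface, level with it; the furniture and walls round the work are solid. World frame = base frame: x ahead of the robot, y to its left, z up, the work surface at z = 0. Lengths are in m, angles in rad, forces in N, time in s.
With the tool pointing down it reaches from about 0.325 to 0.9 m from the base axis. Payload 6.1 kg.
Tool frame: the origin (TCP) lies at the very end of the fingers, on their centre line; the grasp point (between the pads) lies 19 mm behind it (r.pinch_z is the distance from the TCP to the grasp point, in m); z points along the fingers, x is the direction in which the jaws open and shut, and the axes are right-handed (so a half turn about z gives the same grasp; the last joint's range is limited). The gripper opens to 85 mm and grips with 20 to 120 N. Pads are 22 mm wide; open, the fingers measure 114 mm over their backs; the gripper's body (76 mm by 85 mm) begins 54 mm behind the grasp point. The pads swing forward as they close: fully open they stand 13 mm farther back than shut.
Start: joints at [-1.374, 0.22, 1.526, -0, 1.395, -0.126], TCP at [0.198, -0.593, 0.231] pointing down, gripper open.
Joint ranges: [-2.98, 2.98], [-0.91, 2.08], [0.09, 2.57], [-1.24, 4.39], [0.2, 2.65], [-2.68, 2.68]. Speed limits (rad/s): [2.57, 2.57, 3.01, 3.14, 3.14, 3.14].

### API

Orientations are given as a unit quaternion [x, y, z, w].
In Python, from plant import r gives the robot as it stands.
- The arm moves only by the tool carry_out, never from a script. Its argument "moves" is a list of rows, each an object with "rotation": the turn, a rotation vector about the tool's x, y, z in degrees, a list of three; "delta_pos": the shift along the tool's x, y, z in mm, a list of three; "fingers": the finger opening in mm, from 0 to 85.4. In form: [{"rotation": [rx, ry, rz], "delta_pos": [dx, dy, dz], "fingers": fingers}, ...]. A call has 1 to 10 rows; each row is the pose to reach, as a shift and turn from the pose measured when the call began, along the tool's axes at that moment; what a row does not reach only later rows make up. A row lasts 1/10 s, in which the tool goes at most 50 mm and 8.59 degrees, less where a joint would pass 70% of its speed; a pose out of reach is approached as far as the arm can. A call with a gripper value outside its range is refused whole. The fingers move at their own pace and stop on an object; the grip force is fixed at half the most. Time passes only in rows, so rows that repeat a pose let the fingers close. It gives the time, the measured TCP pose, the force and the opening at its end, in the units of the state.
- r.observe(): the state, without advancing time (a new reading comes with each control period).
- r.snapshot(name): name is "scene" or "top" or "wrist"; returns (picture, depth): 400x640x3 uint8, blue, green, red; 400x640 float32, m along the optical axis (not along the pixel's ray), 0 where there is no reading.
- r.camera_info(name): a dict with "intrinsics" (3x3 intrinsics, pixels), "rvec" (rotation vector, rad) and "tvec" (3), from world to camera coordinates, as OpenCV has them. Camera axes: x right, y down, z forward; pixel columns grow to the right and rows downward; lengths in m; the calibration is good to about 2 mm. A picture is of the moment at which its call begins: read the wrist's pose just before it. camera_info takes no time and is no camera call; for the wrist camera it gives the pose at the moment of the call.
- r.close_job(): hands the job in, once; it reports no verdict.
Trained networks look in the newest picture that a camera, given by its name, has taken for a name from the list of things; names that differ only in an ending like _2 or _b are one class to them, and where a whole thing is asked for, a point or a joint stands for the part that bears it (a point fixed in the world has none). Each returns a list of dicts, best first, with "score" (0 to 1); they miss things now and then, are a little off and sometimes report something else, mostly with a low value. They report only what shows in the picture. A call takes as long as a camera call. They do not tell look-alikes from the thing itself.
- r.trace(name, camera): "pixels" (400x640 bool, what is visible of it) and "bbox" ([left, top, right, bottom] in pixels, round what is visible of it).
- r.tip_of(name, camera): "location" ([column, row] in pixels: a listed point, or the origin of a listed thing).
The state is a dict: "clock": time; "q": joint angles; "qvel": joint speeds; "tau": joint torques, N m; "tool_pos": TCP position; "tool_rot": TCP orientation; "ft_force": force on the tool from outside, world axes, zero at the start; "moment": the same for the moment, N m; "finger_gap": opening from 0.0 (shut) to 1.0 (fully open).
Only numpy, scipy, OpenCV 4.12 (cv2) and the standard library are available. Lean on these libraries where they do the work, as an engineer would, in place of code of your own. Each camera call takes 0.05 s, during which the arm holds its last target.

### The job

Tidy the rework tools into the grey tool tray: lay the white pen with the green end in the narrow blue-floored compartment that takes up one whole side of the tray, and the blue-handled side cutters in the broad blue-floored one beside it (not in the two small bare pockets), each flat on the compartment's floor, lengthwise and roughly centred, either way round. Leave the red pen where it lies.

Things in the scene. Friction and masses are not known exactly. Their poses are not given: they have to be found in the camera images.
- tool_tray: Grey tray, 218 (x) x 178 (y) x 16 mm, fixed; floor 4 mm, walls 4 mm. Origin: centre of underside, z up. Narrow pen compartment: inside 56 (x) x 170 (y), centre x=-77, y=0, long along y. Broad cutter compartment: inside 150 (x) x 90 (y), centre x=+30, y=0, long along x. Middle 70 mm of their long walls is cut away to the floor for fingers. These two have blue floors; two bare pockets stay empty.
- flux_pen: White pen with a green end, 132 mm long (along its y), 16 mm wide and high, about 20 g, lying on the bench. Origin: centre of its underside; its z is up. Grip it across its x at the middle.
- side_cutters: Small side cutters with blue handles and steel jaws, 109 mm long (along its y, handles to +y, jaws to -y), 52 mm wide over the handles, 13 mm thick, about 70 g, rigid (do not open or shut), lying flat on the bench. Origin: centre of its underside; its z is up. Grip it across its x over both handles.
- red_pen: Plain red pen, 142 mm long (along its y), 12 mm thick, a bystander that stays where it lies. Origin: centre of its underside.
Not all that is in view belongs to the job. Of the things that look like the flux_pen, the largest one is meant.

How it is judged:
By the outcome, as a careful person would: the job done as asked, in the order asked, and still so for the second after the job is handed in, with the robot touching nothing.
It also fails if it takes over 67 s, if anything falls off the work surface, if the arm or the gripper's body presses on something with over 40 N, if the wrist force passes 120 N, or if a joint passes its speed limit or range.

## Working session

There is one attempt and no reset: what is moved stays moved. The work goes in short steps, Python scripts to look and compute and a tool call to move; the robot and the scene stay as the last step left them, time stands still between calls to the robot, and variables do not carry over. Pictures are saved under pics/ and viewed, and the job is handed in when it is done.

Besides the shell and the picture viewer there is one more tool, called after "Request:" as name(argument=value, ...) on one line, values as JSON. carry_out: Moves the arm, as the interface text tells. Its arguments: {"type":"object","properties":{"moves":{"type":"array"}},"required":["moves"]}

```bash
mkdir -p pics; ls; python3 - <<'E'
from plant import r
import cv2,numpy as np
print(r.observe())
for n in("top","scene"):
    p,d=r.snapshot(n); cv2.imwrite(f"pics/{n}1.png",p); np.save(f"{n}1.npy",d)
    print(n,r.camera_info(n))
print(r.pinch_z)
E
```

```text
pics
{'clock': 0.0, 'q': array([-1.37412539e+00,  2.21243868e-01,  1.52761525e+00,  1.63121495e-05,
        1.39471932e+00, -1.26060055e-01]), 'qvel': array([ 0.0002436 , -0.00103168, -0.00124153,  0.00144885,  0.00031272,
        0.00141378]), 'tau': array([-1.13646307e-03, -4.96904218e+01, -3.89391911e+01, -7.88936813e-05,
        1.12427663e-02, -5.96166956e-06]), 'tool_pos': array([ 0.19812789, -0.59211795,  0.23018608]), 'tool_rot': array([ 8.11527484e-01, -5.84313407e-01, -7.20953012e-04, -6.82735722e-04]), 'ft_force': array([ 0.29857897,  0.11684325, -0.64545935]), 'moment': array([-0.00068457,  0.02137366,  0.02232721]), 'finger_gap': 1.0028101261146993}
top {'intrinsics': array([[491.4413804 ,   0.        , 318.97488416],
       [  0.        , 491.4413804 , 193.0779665 ],
       [  0.        ,   0.        ,   1.        ]]), 'rvec': array([ 2.18857736, -2.17888304,  0.11223231]), 'tvec': array([-0.05265955,  0.52267721,  0.8990869 ])}
scene {'intrinsics': array([[458.85225402,   0.        , 317.35880084],
       [  0.        , 458.85225402, 197.28085129],
       [  0.        ,   0.        ,   1.        ]]), 'rvec': array([ 1.98556803, -1.09355845,  0.56899094]), 'tvec': array([-0.29456045,  0.26093608,  0.71030294])}
0.0187
```

View pics/top1.png

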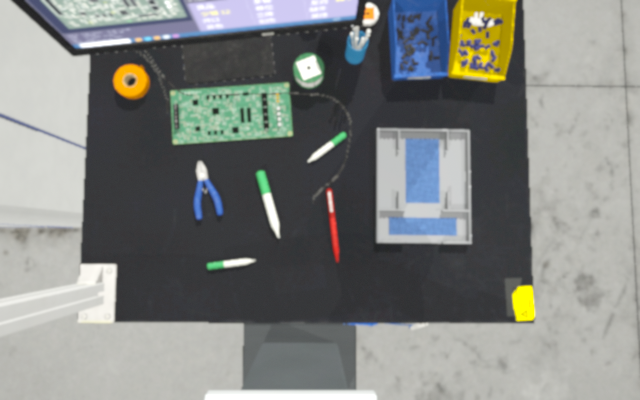

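View pics/scene1.png

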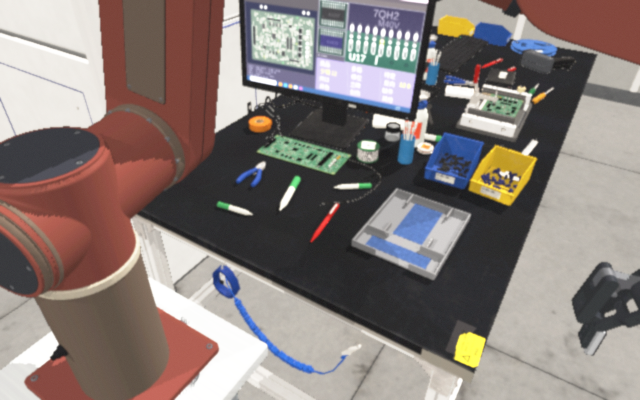

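```bash
cat > h.py <<'E'
import cv2,numpy as np
from plant import r
def w(cam,px,z):
    """pixels (N,2) -> world xy at height z"""
    i=r.camera_info(cam);K=i["intrinsics"];R=cv2.Rodrigues(i["rvec"])[0];t=i["tvec"]
    px=np.atleast_2d(px).astype(float)
    ray=np.c_[px,np.ones(len(px))]@np.linalg.inv(K).T@R
    c=-R.T@t
    return c+ray*((z-c[2])/ray[:,2])[:,None]
def rect(cam,mask,z):
    ys,xs=np.nonzero(mask)
    p=w(cam,np.c_[xs,ys],z)[:,:2]
    (c,s,a)=cv2.minAreaRect((p*1000).astype(np.float32))
    return c,s,a
E
python3 - <<'E'
from h import *
p=cv2.imread("pics/top1.png")
cv2.imwrite("pics/crop1.png",cv2.resize(p[115:285,180:380],None,fx=3.5,fy=3.5,interpolation=cv2.INTER_CUBIC))
p,_=r.snapshot("top")
for n,z in(("flux_pen",.008),("side_cutters",.007),("red_pen",.006),("tool_tray",.016)):
    for m in r.trace(n,"top"):
        print(n,round(m["score"],2),m["bbox"],m["pixels"].sum(),rect("top",m["pixels"],z))
    for m in r.tip_of(n,"top"): print("  o",m["score"],m["location"],w("top",m["location"],0.0).round(4))
E
```

```text
flux_pen 0.72 [259.2, 170.6, 279.6, 236.1] 517 ((503.5739440917969, 46.24696350097656), (131.0906982421875, 16.88528060913086), 16.216264724731445)
flux_pen 0.67 [205.7, 259.0, 249.4, 269.0] 194 ((390.5434265136719, 117.98750305175781), (10.295953750610352, 79.55577087402344), 8.260467529296875)
flux_pen 0.53 [310.4, 135.1, 345.7, 159.9] 206 ((614.2166748046875, -65.17460632324219), (10.847092628479004, 82.92092895507812), 36.97850799560547)
  o 0.87 [270.3, 202.4] [[0.5065 0.0426 0.    ]]
  o 0.8 [325.0, 146.2] [[ 0.6164 -0.062   0.    ]]
  o 0.57 [228.4, 263.0] [[0.391  0.1205 0.    ]]
side_cutters 0.61 [193.6, 163.3, 226.0, 219.7] 528 ((529.578857421875, 167.6555633544922), (102.15199279785156, 52.98147201538086), 11.106207847595215)
  o 0.71 [207.4, 189.0] [[0.5317 0.1635 0.    ]]
red_pen 0.66 [328.6, 189.4, 339.0, 259.8] 412 ((467.8039245605469, -75.56343841552734), (133.8284912109375, 13.254898071289062), 7.259083271026611)
  o 0.63 [332.3, 225.1] [[ 0.4635 -0.0764  0.    ]]
tool_tray 0.66 [374.9, 129.9, 467.9, 246.8] 10676 ((538.829833984375, -247.6585693359375), (178.05531311035156, 221.42373657226562), 89.63324737548828)
  o 0.75 [420.3, 186.7] [[ 0.5383 -0.2465  0.    ]]
```

View pics/crop1.png

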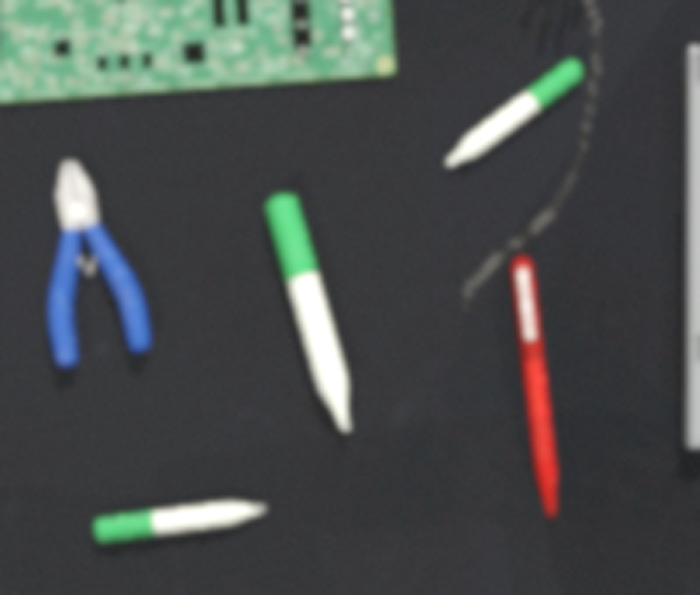

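The scene has three white pens with a green end. In the top view they are at (270,203), 131 mm long, at (228,264), about 80 mm, and at (326,147), about 83 mm. The first is the largest and matches the stated 132 mm, and the crop confirms it. The tray's narrow compartment is on the side nearest the robot. Next I'll move over the pen and look with the wrist camera.

```bash
cat >> h.py <<'E'
from scipy.spatial.transform import Rotation as Ro
def goal(x,y,z,yaw):
    """tcp target, tool down, tool x at yaw deg -> deltas"""
    s=r.observe();R0=Ro.from_quat(s["tool_rot"])
    c,sn=np.cos(np.radians(yaw)),np.sin(np.radians(yaw))
    T=Ro.from_matrix(np.array([[c,sn,0],[sn,-c,0],[0,0,-1.]]))
    d=R0.inv().apply(np.array([x,y,z])-s["tool_pos"])*1000
    print("delta",d.round(1),"rot",(R0.inv()*T).as_rotvec(degrees=True).round(2),"t",s["clock"])
def st():
    s=r.observe();R=Ro.from_quat(s["tool_rot"]).as_matrix()
    print(s["clock"],s["tool_pos"].round(4),"yaw",np.degrees(np.arctan2(R[1,0],R[0,0])).round(2),"F",s["ft_force"].round(1),s["finger_gap"])
E
python3 - <<'E'
from h import *
s=r.observe();i=r.camera_info("wrist");R=cv2.Rodrigues(i["rvec"])[0];c=-R.T@i["tvec"]
Rt=Ro.from_quat(s["tool_rot"]).as_matrix()
print("cam in tool",Rt.T@(c-s["tool_pos"]),"axes",(Rt.T@R.T).round(2))
goal(.4600,.046,.23,-73.8)
E
```

```text
cam in tool [-0.00069342 -0.07669819 -0.14324968] axes [[ 1.    0.   -0.  ]
 [-0.    0.95  0.3 ]
 [ 0.   -0.3   0.95]]
delta [-522.7 -450.8    1.3] rot [ 0.   -0.    2.29] t 0.55
```

```bash
python3 -c "
from h import *
goal(.503,.046,.20,-73.8)"
```

```text
delta [-509.1 -491.6   31.3] rot [ 0.   -0.    2.29] t 0.55
```

Request:
carry_out(moves=[{"rotation":[0,0,2.3],"delta_pos":[-509,-492,31],"fingers":85},{"rotation":[0,0,2.3],"delta_pos":[-509,-492,31],"fingers":85},{"rotation":[0,0,2.3],"delta_pos":[-509,-492,31],"fingers":85},{"rotation":[0,0,2.3],"delta_pos":[-509,-492,31],"fingers":85},{"rotation":[0,0,2.3],"delta_pos":[-509,-492,31],"fingers":85},{"rotation":[0,0,2.3],"delta_pos":[-509,-492,31],"fingers":85},{"rotation":[0,0,2.3],"delta_pos":[-509,-492,31],"fingers":85},{"rotation":[0,0,2.3],"delta_pos":[-509,-492,31],"fingers":85},{"rotation":[0,0,2.3],"delta_pos":[-509,-492,31],"fingers":85},{"rotation":[0,0,2.3],"delta_pos":[-509,-492,31],"fingers":85}])

```text
clock: 1.55
tool_pos: [0.4141, -0.1402, 0.2098]
tool_rot: [0.8, -0.601, 0.001, -0.0]
ft_force: [1.2, -0.4, -0.2]
finger_gap: 0.994
```

```bash
python3 -c "
from h import *
st(); goal(.503,.046,.20,-73.8)"
```

```text
1.55 [ 0.4141 -0.1402  0.2098] yaw -73.82 F [ 1.2 -0.4 -0.2] 0.9938183270011565
delta [-154.  -137.2    9.8] rot [-0.06 -0.06 -0.02] t 1.55
```

Request:
carry_out(moves=[{"rotation":[0,0,0],"delta_pos":[-154,-137,10],"fingers":85},{"rotation":[0,0,0],"delta_pos":[-154,-137,10],"fingers":85},{"rotation":[0,0,0],"delta_pos":[-154,-137,10],"fingers":85},{"rotation":[0,0,0],"delta_pos":[-154,-137,10],"fingers":85},{"rotation":[0,0,0],"delta_pos":[-154,-137,10],"fingers":85},{"rotation":[0,0,0],"delta_pos":[-154,-137,10],"fingers":85},{"rotation":[0,0,0],"delta_pos":[-154,-137,10],"fingers":85}])

```text
clock: 2.25
tool_pos: [0.5025, 0.0453, 0.1998]
tool_rot: [0.8, -0.6, 0.001, 0.0]
ft_force: [0.3, -0.2, 0.0]
finger_gap: 0.993
```

```bash
python3 - <<'E'
from h import *
st()
p,d=r.snapshot("wrist"); cv2.imwrite("pics/w1.png",p)
for n,z in(("flux_pen",.008),("side_cutters",.007)):
    for m in r.trace(n,"wrist"):
        print(n,round(m["score"],2),m["bbox"],m["pixels"].sum(),rect("wrist",m["pixels"],z))
E
```

```text
2.25 [0.5025 0.0453 0.1998] yaw -73.81 F [ 0.3 -0.2  0. ] 0.9927132621184865
flux_pen 0.92 [313.5, 114.7, 332.2, 228.1] 1524 ((504.698486328125, 44.629737854003906), (129.84259033203125, 17.379581451416016), 16.585006713867188)
flux_pen 0.87 [206.8, 235.0, 277.2, 253.8] 549 ((392.1030578613281, 116.39146423339844), (12.650075912475586, 84.5806884765625), 6.986081600189209)
side_cutters 0.86 [198.6, 61.6, 244.8, 170.7] 2108 ((531.5671997070312, 167.27593994140625), (109.7362060546875, 51.62807083129883), 11.316750526428223)
```

View pics/w1.png

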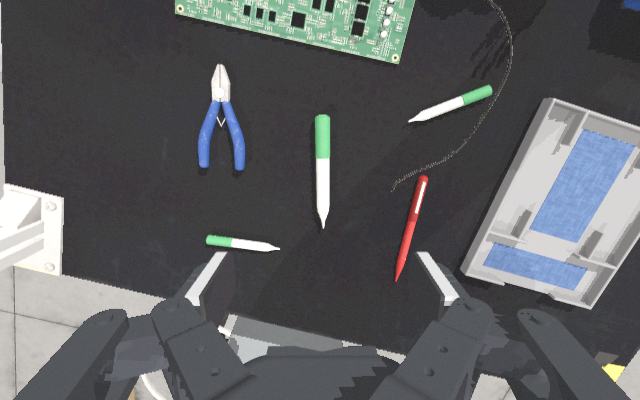

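The wrist view shows the pen at (322,170) and the cutters at (222,115). Both agree with the top view to about 2 mm. I'm descending on the pen now.

```bash
python3 -c "
from h import *
goal(.504,.0448,.004,-73.5)"
```

```text
delta [ -0.2  -1.2 196. ] rot [-0.07 -0.08 -0.45] t 2.4
```

Request:
carry_out(moves=[{"rotation":[0,0,-0.4],"delta_pos":[0,-1,50],"fingers":50},{"rotation":[0,0,-0.4],"delta_pos":[0,-1,100],"fingers":50},{"rotation":[0,0,-0.4],"delta_pos":[0,-1,145],"fingers":50},{"rotation":[0,0,-0.4],"delta_pos":[0,-1,165],"fingers":50},{"rotation":[0,0,-0.4],"delta_pos":[0,-1,180],"fingers":50},{"rotation":[0,0,-0.4],"delta_pos":[0,-1,188],"fingers":50},{"rotation":[0,0,-0.4],"delta_pos":[0,-1,193],"fingers":50},{"rotation":[0,0,-0.4],"delta_pos":[0,-1,196],"fingers":50},{"rotation":[0,0,-0.4],"delta_pos":[0,-1,196],"fingers":50}])

```text
clock: 3.3
tool_pos: [0.5043, 0.0443, 0.0045]
tool_rot: [0.801, -0.599, 0.001, -0.0]
ft_force: [0.1, -0.3, 0.5]
finger_gap: 0.585
```

```bash
python3 - <<'E'
from h import *
st()
p,d=r.snapshot("wrist"); cv2.imwrite("pics/w2.png",p)
E
```

```text
3.3 [0.5043 0.0443 0.0045] yaw -73.57 F [ 0.1 -0.3  0.5] 0.5851975544752005
```

View pics/w2.png

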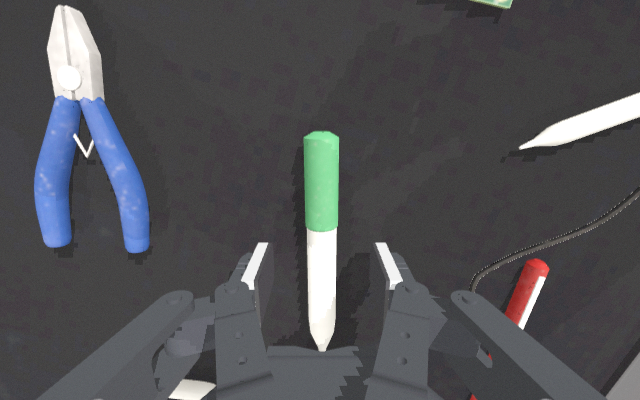

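The pen stands centred between the pads at (321,240), so I'm closing on it.

Request:
carry_out(moves=[{"rotation":[0,0,0],"delta_pos":[0,0,0],"fingers":5},{"rotation":[0,0,0],"delta_pos":[0,0,0],"fingers":5},{"rotation":[0,0,0],"delta_pos":[0,0,0],"fingers":5},{"rotation":[0,0,0],"delta_pos":[0,0,0],"fingers":5},{"rotation":[0,0,0],"delta_pos":[0,0,0],"fingers":5},{"rotation":[0,0,0],"delta_pos":[0,0,0],"fingers":5},{"rotation":[0,0,0],"delta_pos":[0,0,0],"fingers":5},{"rotation":[0,0,0],"delta_pos":[0,0,0],"fingers":5}])

```text
clock: 4.15
tool_pos: [0.5052, 0.0444, 0.0056]
tool_rot: [0.801, -0.599, 0.002, -0.001]
ft_force: [-1.9, 0.9, 6.5]
finger_gap: 0.148
```

Request:
carry_out(moves=[{"rotation":[0,0,0],"delta_pos":[0,0,-10],"fingers":5},{"rotation":[0,0,0],"delta_pos":[0,0,-30],"fingers":5},{"rotation":[0,0,0],"delta_pos":[0,0,-60],"fingers":5},{"rotation":[0,0,0],"delta_pos":[0,0,-80],"fingers":5},{"rotation":[0,0,0],"delta_pos":[0,0,-80],"fingers":5},{"rotation":[0,0,0],"delta_pos":[0,0,-80],"fingers":5}])

```text
clock: 4.75
tool_pos: [0.5051, 0.0445, 0.086]
tool_rot: [0.801, -0.599, 0.003, -0.001]
ft_force: [-0.5, 0.7, -1.2]
finger_gap: 0.148
```

```bash
python3 - <<'E'
from h import *
st()
p,d=r.snapshot("wrist"); cv2.imwrite("pics/w3.png",p)
p,d=r.snapshot("top"); cv2.imwrite("pics/t3.png",p)
# tray mats refine (blue)
hsv=cv2.cvtColor(p,cv2.COLOR_BGR2HSV)
m=cv2.inRange(hsv,(100,80,80),(125,255,255));m[:, :370]=0;m[:,480:]=0;m[:120]=0;m[250:]=0
n,l,s,c=cv2.connectedComponentsWithStats(m)
for k in range(1,n):
    if s[k,4]>200: print(s[k],rect("top",l==k,.004))
goal(.4615,-.247,.085,0)
E
```

```text
4.75 [0.5051 0.0445 0.086 ] yaw -73.54 F [-0.5  0.7 -1.2] 0.14804103005335528
[ 406  139   33   63 2058] ((570.6564331054688, -249.49876403808594), (62.187747955322266, 121.5948257446289), 89.32587432861328)
[ 390  218   66   17 1060] ((462.4863586425781, -248.89434814453125), (30.549102783203125, 125.14510345458984), 0.21998028457164764)
delta [267.6 123.2  -0.3] rot [-2.000e-02 -1.500e-01 -7.354e+01] t 4.85
```

View pics/w3.png

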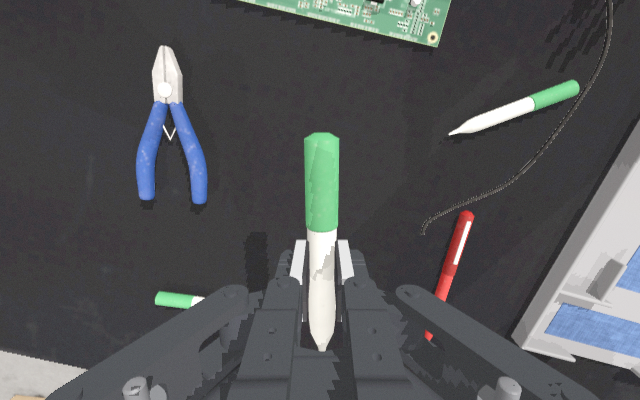

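The pen is held level, pinched at its middle near (321,260). I'm carrying it over to the narrow compartment.

Request:
carry_out(moves=[{"rotation":[0,0,-8],"delta_pos":[30,13,0],"fingers":5},{"rotation":[0,0,-16],"delta_pos":[60,27,0],"fingers":5},{"rotation":[0,0,-24],"delta_pos":[90,41,0],"fingers":5},{"rotation":[0,0,-32],"delta_pos":[120,55,0],"fingers":5},{"rotation":[0,0,-40],"delta_pos":[150,69,0],"fingers":5},{"rotation":[0,0,-48],"delta_pos":[180,83,0],"fingers":5},{"rotation":[0,0,-56],"delta_pos":[210,97,0],"fingers":5},{"rotation":[0,0,-64],"delta_pos":[240,110,0],"fingers":5},{"rotation":[0,0,-72],"delta_pos":[268,123,0],"fingers":5},{"rotation":[0,0,-73.5],"delta_pos":[268,123,0],"fingers":5}])

```text
clock: 5.85
tool_pos: [0.4606, -0.2501, 0.0836]
tool_rot: [1.0, -0.0, 0.0, 0.001]
ft_force: [0.8, -0.1, -0.5]
finger_gap: 0.152
```

Request:
carry_out(moves=[{"rotation":[0,0,0],"delta_pos":[0,0,0],"fingers":5},{"rotation":[0,0,0],"delta_pos":[0,0,0],"fingers":5}])

```text
clock: 6.05
tool_pos: [0.4599, -0.2491, 0.0823]
tool_rot: [1.0, -0.001, -0.001, -0.0]
ft_force: [-0.7, 0.1, -0.1]
finger_gap: 0.149
```

```bash
python3 - <<'E'
from h import *
st()
p,d=r.snapshot("wrist"); cv2.imwrite("pics/w4.png",p)
p,d=r.snapshot("top"); cv2.imwrite("pics/t4.png",p)
goal(.462,-.248,.030,0)
E
```

```text
6.05 [ 0.4599 -0.2491  0.0823] yaw -0.11 F [-0.7  0.1 -0.1] 0.14945778372245272
delta [ 1.6 -0.9 52.9] rot [ 0.01  0.02 -0.03] t 6.15
```

View pics/w4.png

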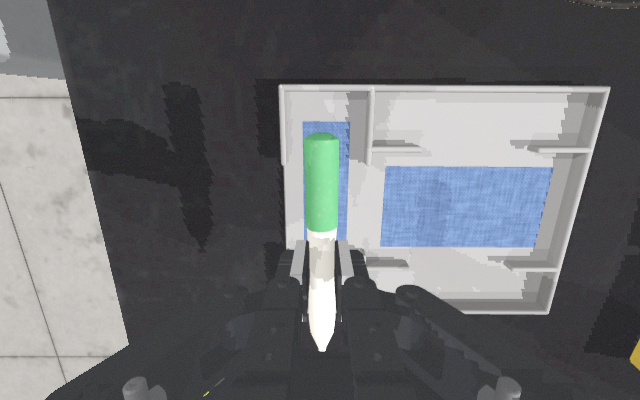

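View pics/t4.png

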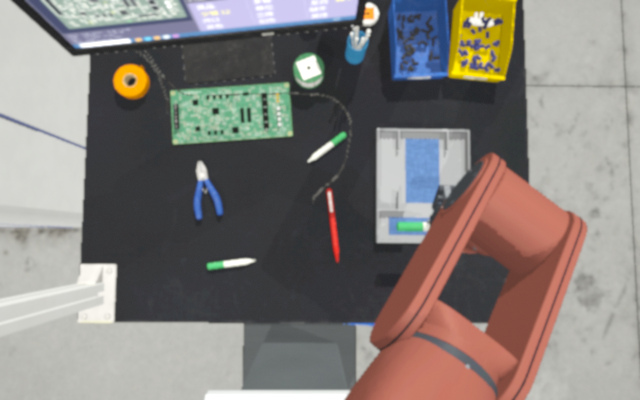

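The pen is over the compartment, green end at (321,180) in the wrist view. I'm checking the tray pose from the broad mat, which is fully in view.

```bash
python3 - <<'E'
from h import *
p=cv2.imread("pics/w4.png");hsv=cv2.cvtColor(p,cv2.COLOR_BGR2HSV)
m=cv2.inRange(hsv,(100,80,80),(125,255,255));m[:, :360]=0
n,l,s,c=cv2.connectedComponentsWithStats(m);k=1+np.argmax(s[1:,4]);print(s[k],rect("wrist",l==k,.004))
# outer tray top corners, z=.016
print(w("wrist",[[279,86],[609,87],[551,314]],.016).round(4))
# pen silhouette cross position at z of pen
print(w("wrist",[[305,180],[338,180],[305,230],[338,230]],.085).round(4))
E
```

```text
[  381   167   172    80 12730] ((571.3711547851562, -249.16522216796875), (65.42351531982422, 125.74768829345703), 89.74626922607422)
[[ 0.4327 -0.1603  0.016 ]
 [ 0.6495 -0.1609  0.016 ]
 [ 0.6519 -0.3386  0.016 ]]
[[ 0.4526 -0.2066  0.085 ]
 [ 0.4686 -0.2066  0.085 ]
 [ 0.4522 -0.2328  0.085 ]
 [ 0.469  -0.2328  0.085 ]]
```

Request:
carry_out(moves=[{"rotation":[0,0,0],"delta_pos":[3.5,0,20],"fingers":5},{"rotation":[0,0,0],"delta_pos":[3.5,0,40],"fingers":5},{"rotation":[0,0,0],"delta_pos":[3.5,0,52],"fingers":5},{"rotation":[0,0,0],"delta_pos":[3.5,0,60],"fingers":5},{"rotation":[0,0,0],"delta_pos":[3.5,0,65],"fingers":5},{"rotation":[0,0,0],"delta_pos":[3.5,0,65],"fingers":5},{"rotation":[0,0,0],"delta_pos":[3.5,0,65],"fingers":5}])

```text
clock: 6.85
tool_pos: [0.4643, -0.2492, 0.0185]
tool_rot: [1.0, -0.0, 0.0, 0.0]
ft_force: [-0.2, -0.0, -0.1]
finger_gap: 0.149
```

```bash
python3 - <<'E'
from h import *
st()
p,d=r.snapshot("wrist"); cv2.imwrite("pics/w5.png",p)
goal(.4635,-.249,.0105,-.2)
E
```

```text
6.85 [ 0.4643 -0.2492  0.0185] yaw -0.03 F [-0.2 -0.  -0.1] 0.14854453546610027
delta [-1.  -0.3  8.2] rot [ 0.06 -0.04  0.17] t 6.9
```

View pics/w5.png

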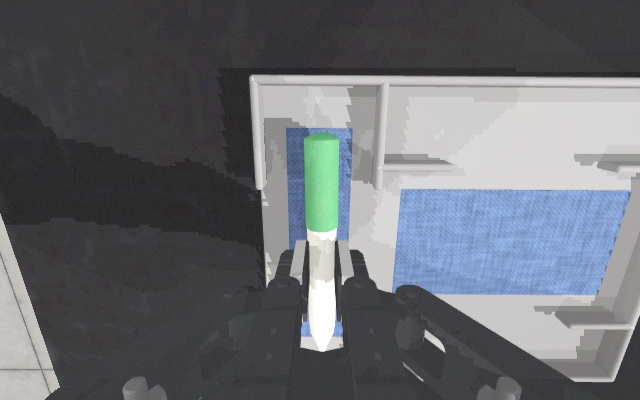

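The pen is centred over the blue strip at (320,230) and lies between the walls. I'm lowering it.

Request:
carry_out(moves=[{"rotation":[0,0,0],"delta_pos":[-0.5,0,3],"fingers":5},{"rotation":[0,0,0],"delta_pos":[-0.5,0,5],"fingers":5},{"rotation":[0,0,0],"delta_pos":[-0.5,0,7],"fingers":5},{"rotation":[0,0,0],"delta_pos":[-0.5,0,8],"fingers":5},{"rotation":[0,0,0],"delta_pos":[-0.5,0,8],"fingers":5},{"rotation":[0,0,0],"delta_pos":[-0.5,0,8],"fingers":5}])

```text
clock: 7.5
tool_pos: [0.4639, -0.2493, 0.0106]
tool_rot: [1.0, -0.0, 0.0, 0.0]
ft_force: [0.3, -0.3, 0.1]
finger_gap: 0.149
```

Request:
carry_out(moves=[{"rotation":[0,0,0],"delta_pos":[0,0,1],"fingers":5},{"rotation":[0,0,0],"delta_pos":[0,0,1],"fingers":5}])

```text
clock: 7.7
tool_pos: [0.464, -0.2494, 0.0097]
tool_rot: [1.0, -0.0, 0.0, 0.001]
ft_force: [-0.2, 0.5, 0.7]
finger_gap: 0.149
```

Request:
carry_out(moves=[{"rotation":[0,0,0],"delta_pos":[0,0,0],"fingers":18},{"rotation":[0,0,0],"delta_pos":[0,0,0],"fingers":24},{"rotation":[0,0,0],"delta_pos":[0,0,0],"fingers":30},{"rotation":[0,0,0],"delta_pos":[0,0,0],"fingers":36},{"rotation":[0,0,0],"delta_pos":[0,0,0],"fingers":36},{"rotation":[0,0,0],"delta_pos":[0,0,0],"fingers":36}])

```text
clock: 8.3
tool_pos: [0.464, -0.2494, 0.0097]
tool_rot: [1.0, -0.0, 0.0, 0.001]
ft_force: [0.5, -1.4, -0.7]
finger_gap: 0.424
```

```bash
python3 - <<'E'
from h import *
st()
p,d=r.snapshot("wrist"); cv2.imwrite("pics/w6.png",p)
E
```

```text
8.3 [ 0.464  -0.2494  0.0097] yaw -0.04 F [ 0.5 -1.4 -0.7] 0.42353762350864876
```

View pics/w6.png

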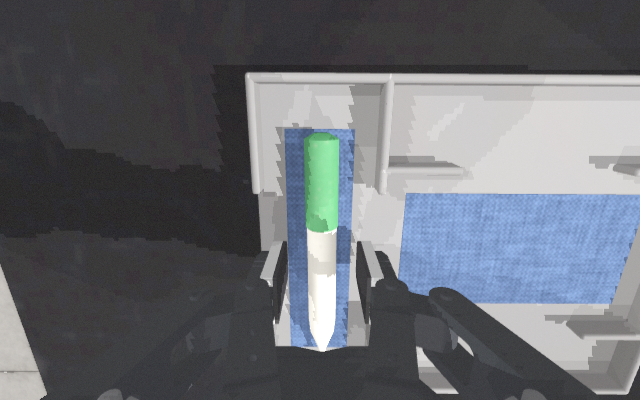

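The pen is released and lies straight on the blue strip at (320,240), between the walls. I'm retreating and moving to the cutters.

Request:
carry_out(moves=[{"rotation":[0,0,0],"delta_pos":[0,0,-15],"fingers":36},{"rotation":[0,0,0],"delta_pos":[0,0,-50],"fingers":36},{"rotation":[0,0,0],"delta_pos":[0,0,-100],"fingers":60},{"rotation":[0,0,0],"delta_pos":[0,0,-130],"fingers":75},{"rotation":[0,0,0],"delta_pos":[0,0,-130],"fingers":75}])

```text
clock: 8.85
tool_pos: [0.4674, -0.2517, 0.1469]
tool_rot: [1.0, -0.0, 0.005, 0.004]
ft_force: [0.4, -0.7, 0.1]
finger_gap: 0.875
```

```bash
python3 - <<'E'
from h import *
st()
p,d=r.snapshot("wrist"); cv2.imwrite("pics/w7.png",p)
for m in r.trace("flux_pen","wrist"):
        print(round(m["score"],2),m["bbox"],rect("wrist",m["pixels"],.012))
for m in r.trace("tool_tray","wrist"): print(m["bbox"],rect("wrist",m["pixels"],.016))
goal(.512,.1634,.14,-78.7)
E
```

```text
8.85 [ 0.4674 -0.2517  0.1469] yaw -0.03 F [ 0.4 -0.7  0.1] 0.874606363852462
0.68 [306.6, 117.5, 326.4, 248.4] ((460.6138916015625, -245.05984497070312), (15.875870704650879, 126.46710205078125), 0.19425342977046967)
0.47 [514.0, 0.7, 538.0, 14.1] ((625.874755859375, -98.56415557861328), (15.956704139709473, 8.300609588623047), 0.05327558144927025)
[277.3, 86.7, 531.1, 270.8] ((532.5140380859375, -243.3633575439453), (173.50022888183594, 213.3669891357422), 89.94244384765625)
delta [  48.1 -412.5   -0.6] rot [ 2.000e-02 -9.000e-02  7.866e+01] t 9.0
```

View pics/w7.png

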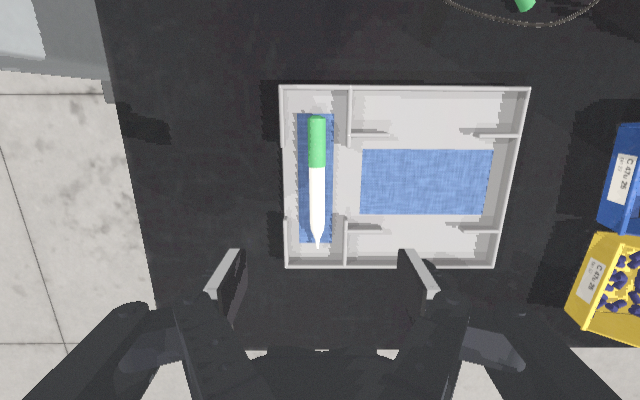

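The pen lies straight in the narrow compartment at (317,180).

Request:
carry_out(moves=[{"rotation":[0,0,8],"delta_pos":[5,-42,0],"fingers":80},{"rotation":[0,0,16],"delta_pos":[10,-84,0],"fingers":80},{"rotation":[0,0,24],"delta_pos":[15,-126,0],"fingers":80},{"rotation":[0,0,32],"delta_pos":[20,-168,0],"fingers":80},{"rotation":[0,0,40],"delta_pos":[25,-210,0],"fingers":80},{"rotation":[0,0,48],"delta_pos":[30,-252,0],"fingers":80},{"rotation":[0,0,56],"delta_pos":[35,-294,0],"fingers":80},{"rotation":[0,0,64],"delta_pos":[40,-336,0],"fingers":80},{"rotation":[0,0,72],"delta_pos":[45,-378,0],"fingers":80},{"rotation":[0,0,78.7],"delta_pos":[48,-412,0],"fingers":80}])

```text
clock: 10.0
tool_pos: [0.5104, 0.1647, 0.1373]
tool_rot: [0.771, -0.636, -0.001, 0.001]
ft_force: [0.9, -0.9, 0.9]
finger_gap: 0.939
```

Request:
carry_out(moves=[{"rotation":[0,0,0],"delta_pos":[0,0,0],"fingers":80},{"rotation":[0,0,0],"delta_pos":[0,0,0],"fingers":80},{"rotation":[0,0,0],"delta_pos":[0,0,0],"fingers":80}])

```text
clock: 10.3
tool_pos: [0.5094, 0.1638, 0.136]
tool_rot: [0.772, -0.636, -0.001, 0.003]
ft_force: [0.3, -0.6, 0.9]
finger_gap: 0.94
```

```bash
python3 - <<'E'
from h import *
st()
p,d=r.snapshot("wrist"); cv2.imwrite("pics/w8.png",p)
for m in r.trace("side_cutters","wrist"):
        print(round(m["score"],2),m["bbox"],rect("wrist",m["pixels"],.007))
E
```

```text
10.3 [0.5094 0.1638 0.136 ] yaw -78.96 F [ 0.3 -0.6  0.9] 0.9395900271333673
0.84 [297.3, 103.8, 351.8, 223.0] ((531.1550903320312, 165.35743713378906), (110.46131896972656, 52.39289855957031), 9.487441062927246)
```

View pics/w8.png

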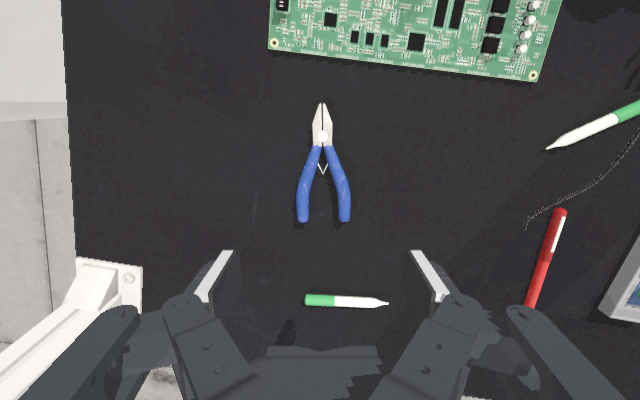

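```bash
python3 - <<'E'
from h import *
m=r.trace("side_cutters","wrist")[0]["pixels"]
ys,xs=np.nonzero(m);P=w("wrist",np.c_[xs,ys],.007)[:,:2]*1000
tip=w("wrist",[[322,104]],.007)[0,:2]*1000
P2=P
for a in (10.,10.5,11.,11.3,12.):
    u=np.array([-np.cos(np.radians(a)),-np.sin(np.radians(a))]);v=np.array([-u[1],u[0]])
    s=(P-tip)@u;t=(P-tip)@v
    out=[]
    for q in range(5,112,10):
        k=abs(s-q)<2
        if k.any(): out.append((q,t[k].min().round(1),t[k].max().round(1)))
    print(a,tip.round(1),s.min().round(),s.max().round(),out)
E
```

```text
10.0 [585.3 178.1] 0.0 110.0 [(5, np.float64(-5.1), np.float64(4.5)), (15, np.float64(-8.6), np.float64(9.1)), (25, np.float64(-7.6), np.float64(9.4)), (35, np.float64(-8.4), np.float64(10.6)), (45, np.float64(-12.0), np.float64(14.5)), (55, np.float64(-15.7), np.float64(19.4)), (65, np.float64(-20.4), np.float64(23.5)), (75, np.float64(-22.3), np.float64(26.8)), (85, np.float64(-23.3), np.float64(29.1)), (95, np.float64(-23.4), np.float64(28.5)), (105, np.float64(-22.6), np.float64(28.1))]
10.5 [585.3 178.1] 0.0 110.0 [(5, np.float64(-5.2), np.float64(4.4)), (15, np.float64(-8.7), np.float64(9.0)), (25, np.float64(-7.8), np.float64(9.1)), (35, np.float64(-8.7), np.float64(10.2)), (45, np.float64(-12.4), np.float64(14.1)), (55, np.float64(-16.2), np.float64(18.9)), (65, np.float64(-20.9), np.float64(23.0)), (75, np.float64(-23.0), np.float64(26.1)), (85, np.float64(-24.1), np.float64(28.4)), (95, np.float64(-24.3), np.float64(27.7)), (105, np.float64(-23.5), np.float64(27.1))]
11.0 [585.3 178.1] -0.0 110.0 [(5, np.float64(-5.2), np.float64(4.4)), (15, np.float64(-8.9), np.float64(8.8
[... 680 characters left out ...]
t64(-21.9), np.float64(22.0)), (75, np.float64(-24.0), np.float64(25.0)), (85, np.float64(-25.3), np.float64(27.2)), (95, np.float64(-25.6), np.float64(26.4)), (105, np.float64(-25.0), np.float64(25.7))]
12.0 [585.3 178.1] -0.0 110.0 [(5, np.float64(-5.4), np.float64(4.3)), (15, np.float64(-9.1), np.float64(8.5)), (25, np.float64(-8.5), np.float64(8.5)), (35, np.float64(-10.6), np.float64(9.3)), (45, np.float64(-13.7), np.float64(12.9)), (55, np.float64(-17.6), np.float64(17.4)), (65, np.float64(-22.7), np.float64(21.2)), (75, np.float64(-25.0), np.float64(24.1)), (85, np.float64(-26.4), np.float64(26.1)), (95, np.float64(-26.8), np.float64(25.2)), (105, np.float64(-26.3), np.float64(24.4))]
```

The cutters show at (324,165), with jaws up, handles down and the axis at about 11.5°. I'll grip the parallel part of the handles, 25 mm behind the centre.

```bash
python3 -c "
from h import *
goal(.507,.1622,.024,-78.5)"
```

```text
delta [  0.5   3.1 113. ] rot [ 0.21 -0.07 -0.6 ] t 10.45
```

Request:
carry_out(moves=[{"rotation":[0.2,0,-0.5],"delta_pos":[0.5,3,30],"fingers":68},{"rotation":[0.2,0,-0.5],"delta_pos":[0.5,3,70],"fingers":68},{"rotation":[0.2,0,-0.5],"delta_pos":[0.5,3,95],"fingers":68},{"rotation":[0.2,0,-0.5],"delta_pos":[0.5,3,108],"fingers":68},{"rotation":[0.2,0,-0.5],"delta_pos":[0.5,3,113],"fingers":68},{"rotation":[0.2,0,-0.5],"delta_pos":[0.5,3,113],"fingers":68},{"rotation":[0.2,0,-0.5],"delta_pos":[0.5,3,113],"fingers":68}])

```text
clock: 11.15
tool_pos: [0.5085, 0.1622, 0.0255]
tool_rot: [0.774, -0.633, 0.001, -0.0]
ft_force: [1.5, -0.4, 0.3]
finger_gap: 0.796
```

```bash
python3 - <<'E'
from h import *
st()
p,d=r.snapshot("wrist"); cv2.imwrite("pics/w9.png",p)
goal(.507,.1622,.004,-78.5)
E
```

```text
11.15 [0.5085 0.1622 0.0255] yaw -78.6 F [ 1.5 -0.4  0.3] 0.7964623977827222
delta [-0.2  1.6 21.7] rot [-0.16 -0.07 -0.09] t 11.2
```

View pics/w9.png

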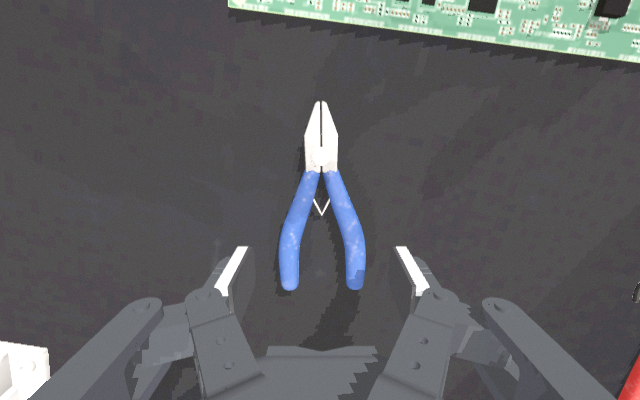

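The fingers straddle the handles evenly, with pads at (235,270) and (410,270) and handles at (288,265) and (356,265). I'm going down and closing.

Request:
carry_out(moves=[{"rotation":[0,0,0],"delta_pos":[0,1.5,10],"fingers":66},{"rotation":[0,0,0],"delta_pos":[0,1.5,16],"fingers":66},{"rotation":[0,0,0],"delta_pos":[0,1.5,20],"fingers":66},{"rotation":[0,0,0],"delta_pos":[0,1.5,22],"fingers":66},{"rotation":[0,0,0],"delta_pos":[0,1.5,22],"fingers":66},{"rotation":[0,0,0],"delta_pos":[0,1.5,22],"fingers":66}])

```text
clock: 11.8
tool_pos: [0.5071, 0.162, 0.0036]
tool_rot: [0.774, -0.633, 0.001, -0.001]
ft_force: [-0.5, -0.0, -0.1]
finger_gap: 0.769
```

Request:
carry_out(moves=[{"rotation":[0,0,0],"delta_pos":[0,0,0],"fingers":40},{"rotation":[0,0,0],"delta_pos":[0,0,0],"fingers":40},{"rotation":[0,0,0],"delta_pos":[0,0,0],"fingers":40},{"rotation":[0,0,0],"delta_pos":[0,0,0],"fingers":40},{"rotation":[0,0,0],"delta_pos":[0,0,0],"fingers":40},{"rotation":[0,0,0],"delta_pos":[0,0,0],"fingers":40}])

```text
clock: 12.4
tool_pos: [0.5075, 0.1621, 0.0043]
tool_rot: [0.774, -0.633, 0.002, -0.001]
ft_force: [-2.5, -0.7, 6.1]
finger_gap: 0.538
```

```bash
python3 - <<'E'
from h import *
st()
p,d=r.snapshot("wrist"); cv2.imwrite("pics/w10.png",p)
E
```

```text
12.4 [0.5075 0.1621 0.0043] yaw -78.6 F [-2.5 -0.7  6.1] 0.5377799613160142
```

View pics/w10.png

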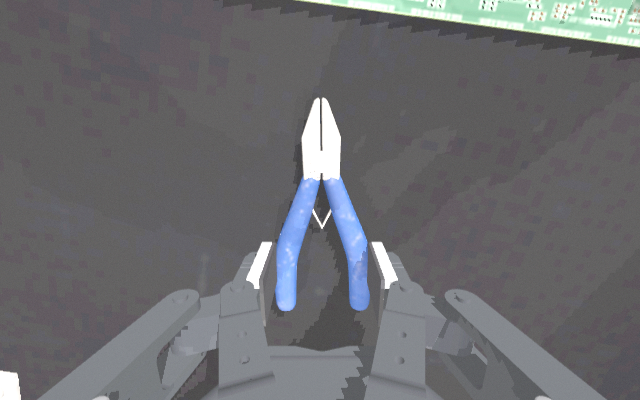

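Request:
carry_out(moves=[{"rotation":[0,0,0],"delta_pos":[0,0,-8],"fingers":40},{"rotation":[0,0,0],"delta_pos":[0,0,-20],"fingers":40},{"rotation":[0,0,0],"delta_pos":[0,0,-50],"fingers":40},{"rotation":[0,0,0],"delta_pos":[0,0,-80],"fingers":40},{"rotation":[0,0,0],"delta_pos":[0,0,-80],"fingers":40},{"rotation":[0,0,0],"delta_pos":[0,0,-80],"fingers":40}])

```text
clock: 13.05
tool_pos: [0.5081, 0.1623, 0.0857]
tool_rot: [0.774, -0.633, 0.002, -0.002]
ft_force: [0.7, -0.3, -1.4]
finger_gap: 0.54
```

```bash
python3 - <<'E'
from h import *
st()
p,d=r.snapshot("wrist"); cv2.imwrite("pics/w11.png",p)
goal(.5505,-.249,.085,-90.2)
E
```

```text
13.05 [0.5081 0.1623 0.0857] yaw -78.59 F [ 0.7 -0.3 -1.4] 0.5401285150505728
delta [ 4.116e+02  3.870e+01 -2.000e-01] rot [-0.19 -0.06 11.61] t 13.1
```

View pics/w11.png

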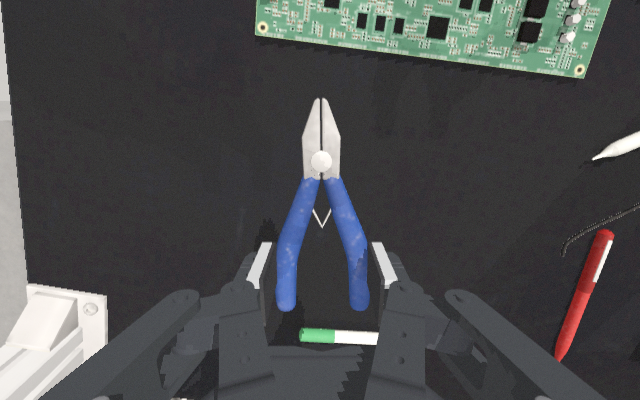

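The cutters are lifted level, with the jaws at (321,130). I'm carrying them over the broad compartment.

Request:
carry_out(moves=[{"rotation":[0,0,1.5],"delta_pos":[45,4,0],"fingers":40},{"rotation":[0,0,3],"delta_pos":[90,8,0],"fingers":40},{"rotation":[0,0,4.5],"delta_pos":[135,12,0],"fingers":40},{"rotation":[0,0,6],"delta_pos":[180,17,0],"fingers":40},{"rotation":[0,0,7.5],"delta_pos":[225,21,0],"fingers":40},{"rotation":[0,0,9],"delta_pos":[270,25,0],"fingers":40},{"rotation":[0,0,10],"delta_pos":[315,29,0],"fingers":40},{"rotation":[0,0,11],"delta_pos":[360,34,0],"fingers":40},{"rotation":[0,0,11.6],"delta_pos":[400,38,0],"fingers":40},{"rotation":[0,0,11.6],"delta_pos":[412,39,0],"fingers":40}])

```text
clock: 14.1
tool_pos: [0.5492, -0.2531, 0.0832]
tool_rot: [-0.705, 0.71, -0.001, 0.0]
ft_force: [1.3, 0.5, -0.7]
finger_gap: 0.542
```

Request:
carry_out(moves=[{"rotation":[0,0,0],"delta_pos":[0,0,0],"fingers":40},{"rotation":[0,0,0],"delta_pos":[0,0,0],"fingers":40},{"rotation":[0,0,0],"delta_pos":[0,0,0],"fingers":40}])

```text
clock: 14.4
tool_pos: [0.5487, -0.2511, 0.0823]
tool_rot: [-0.705, 0.709, 0.0, 0.0]
ft_force: [-0.6, -0.2, -0.9]
finger_gap: 0.542
```

```bash
python3 - <<'E'
from h import *
st()
p,d=r.snapshot("wrist"); cv2.imwrite("pics/w12.png",p)
goal(.5505,-.249,.022,-90.2)
E
```

```text
14.4 [ 0.5487 -0.2511  0.0823] yaw -90.32 F [-0.6 -0.2 -0.9] 0.5423762680835548
delta [-2.2 -1.5 60.6] rot [-0.04  0.02 -0.1 ] t 14.45
```

View pics/w12.png

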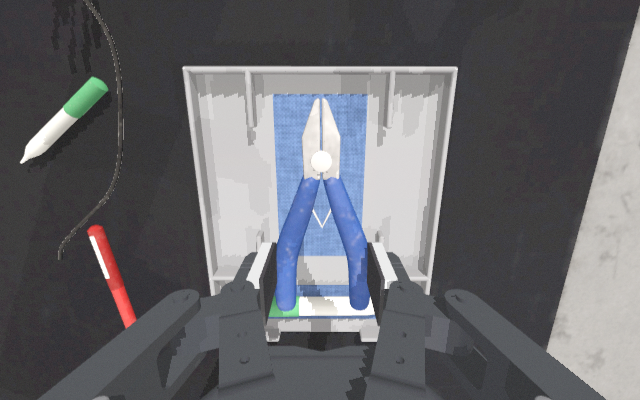

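Request:
carry_out(moves=[{"rotation":[0,0,0],"delta_pos":[-2,-1.5,20],"fingers":40},{"rotation":[0,0,0],"delta_pos":[-2,-1.5,40],"fingers":40},{"rotation":[0,0,0],"delta_pos":[-2,-1.5,52],"fingers":40},{"rotation":[0,0,0],"delta_pos":[-2,-1.5,58],"fingers":40},{"rotation":[0,0,0],"delta_pos":[-2,-1.5,60],"fingers":40},{"rotation":[0,0,0],"delta_pos":[-2,-1.5,60],"fingers":40},{"rotation":[0,0,0],"delta_pos":[-2,-1.5,60],"fingers":40}])

```text
clock: 15.15
tool_pos: [0.5511, -0.2496, 0.0236]
tool_rot: [-0.705, 0.709, -0.001, 0.001]
ft_force: [0.3, 0.0, -0.5]
finger_gap: 0.543
```

```bash
python3 - <<'E'
from h import *
st()
p,d=r.snapshot("wrist"); cv2.imwrite("pics/w13.png",p)
goal(.5505,-.249,.0088,-90.2)
E
```

```text
15.15 [ 0.5511 -0.2496  0.0236] yaw -90.3 F [ 0.3  0.  -0.5] 0.5426263131603227
delta [-0.6  0.7 14.8] rot [-0.12 -0.03 -0.1 ] t 15.2
```

View pics/w13.png

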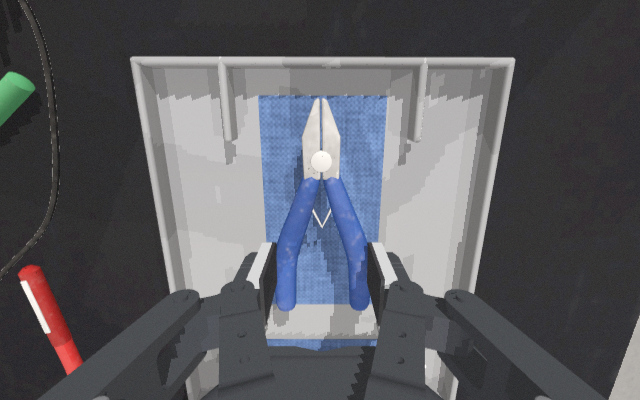

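Request:
carry_out(moves=[{"rotation":[0,0,0],"delta_pos":[-0.5,1.5,5],"fingers":40},{"rotation":[0,0,0],"delta_pos":[-0.5,1.5,9],"fingers":40},{"rotation":[0,0,0],"delta_pos":[-0.5,1.5,12],"fingers":40},{"rotation":[0,0,0],"delta_pos":[-0.5,1.5,14],"fingers":40},{"rotation":[0,0,0],"delta_pos":[-0.5,1.5,15],"fingers":40},{"rotation":[0,0,0],"delta_pos":[-0.5,1.5,15],"fingers":40},{"rotation":[0,0,0],"delta_pos":[-0.5,1.5,15],"fingers":40}])

```text
clock: 15.9
tool_pos: [0.5499, -0.2492, 0.0088]
tool_rot: [-0.705, 0.709, -0.001, 0.001]
ft_force: [0.3, -0.0, 0.4]
finger_gap: 0.541
```

Request:
carry_out(moves=[{"rotation":[0,0,0],"delta_pos":[0,0,0.5],"fingers":40},{"rotation":[0,0,0],"delta_pos":[0,0,0.5],"fingers":40}])

```text
clock: 16.1
tool_pos: [0.55, -0.2493, 0.0086]
tool_rot: [-0.705, 0.709, -0.001, 0.001]
ft_force: [-1.7, 1.3, 2.4]
finger_gap: 0.54
```

Request:
carry_out(moves=[{"rotation":[0,0,0],"delta_pos":[0,0,0],"fingers":52},{"rotation":[0,0,0],"delta_pos":[0,0,0],"fingers":57},{"rotation":[0,0,0],"delta_pos":[0,0,0],"fingers":62},{"rotation":[0,0,0],"delta_pos":[0,0,0],"fingers":64},{"rotation":[0,0,0],"delta_pos":[0,0,0],"fingers":64},{"rotation":[0,0,0],"delta_pos":[0,0,0],"fingers":64}])

```text
clock: 16.7
tool_pos: [0.55, -0.2493, 0.0085]
tool_rot: [-0.705, 0.709, -0.001, 0.001]
ft_force: [-0.5, -0.1, -0.2]
finger_gap: 0.749
```

```bash
python3 - <<'E'
from h import *
st()
p,d=r.snapshot("wrist"); cv2.imwrite("pics/w14.png",p)
E
```

```text
16.7 [ 0.55   -0.2493  0.0085] yaw -90.31 F [-0.5 -0.1 -0.2] 0.7490154967854648
```

View pics/w14.png

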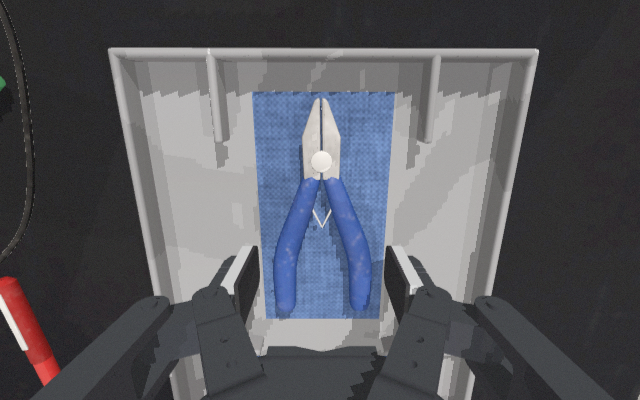

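The floor contact registered as a 2.4 N rise. The cutters are released and lie centred on the blue mat at (322,205). I'm backing straight up for a final check.

Request:
carry_out(moves=[{"rotation":[0,0,0],"delta_pos":[0,0,-10],"fingers":64},{"rotation":[0,0,0],"delta_pos":[0,0,-40],"fingers":64},{"rotation":[0,0,0],"delta_pos":[0,0,-85],"fingers":64},{"rotation":[0,0,0],"delta_pos":[0,0,-130],"fingers":64},{"rotation":[0,0,0],"delta_pos":[0,0,-180],"fingers":64},{"rotation":[0,0,0],"delta_pos":[0,60,-190],"fingers":64},{"rotation":[0,0,0],"delta_pos":[0,60,-190],"fingers":64},{"rotation":[0,0,0],"delta_pos":[0,60,-190],"fingers":64}])

```text
clock: 17.55
tool_pos: [0.4884, -0.2488, 0.1994]
tool_rot: [-0.705, 0.709, -0.002, 0.001]
ft_force: [-0.1, -0.3, -0.0]
finger_gap: 0.75
```

```bash
python3 - <<'E'
from h import *
st()
p,d=r.snapshot("wrist"); cv2.imwrite("pics/w15.png",p)
for n,z in(("flux_pen",.012),("side_cutters",.011),("tool_tray",.016),("red_pen",.006)):
    for m in r.trace(n,"wrist"): print(n,round(m["score"],2),m["bbox"],rect("wrist",m["pixels"],z))
i=r.camera_info("wrist");R=cv2.Rodrigues(i["rvec"])[0];c=-R.T@i["tvec"];K=i["intrinsics"]
for n in ("flux_pen","side_cutters"):
    m=r.trace(n,"wrist")[0]["pixels"]&(d>0);ys,xs=np.nonzero(m)
    X=(np.c_[xs,ys,np.ones(len(xs))]@np.linalg.inv(K).T*d[m][:,None])@R+c
    print(n,"z pct",np.percentile(X[:,2],[5,50,95]).round(4),"slope",np.linalg.lstsq(np.c_[X[:,:2],np.ones(len(X))],X[:,2],rcond=None)[0].round(3))
E
```

```text
17.55 [ 0.4884 -0.2488  0.1994] yaw -90.38 F [-0.1 -0.3 -0. ] 0.7496023025833672
flux_pen 0.77 [265.0, 190.4, 379.1, 204.6] ((465.1490478515625, -247.8901824951172), (127.43374633789062, 16.79340171813965), 89.68282318115234)
flux_pen 0.74 [111.7, 26.2, 175.6, 87.0] ((613.8919067382812, -69.00157165527344), (11.314583778381348, 85.25020599365234), 37.67750930786133)
flux_pen 0.62 [2.5, 247.1, 61.7, 263.3] ((394.8921203613281, 109.15275573730469), (11.817984580993652, 78.0430908203125), 6.655395984649658)
side_cutters 0.8 [299.7, 37.5, 347.0, 148.9] ((574.9192504882812, -249.51446533203125), (51.278526306152344, 108.81961059570312), 88.38651275634766)
tool_tray 0.97 [228.5, 12.1, 411.1, 225.1] ((541.12939453125, -247.7101287841797), (179.1280059814453, 217.09336853027344), 89.72187042236328)
tool_tray 0.46 [153.6, 133.2, 188.9, 249.9] ((469.64141845703125, -83.37427520751953), (132.87193298339844, 12.264900207519531), 7.170347690582275)
red_pen 0.75 [155.4, 131.4, 187.6, 247.1] ((467.51129150390625, -77.89073944091797), (133.20445251464844, 11.905519485473633), 6.854747295379639)
flux_pen z pct [0.0122 0.0168 0.0189] slope [-0.18   0.017  0.104]
side_cutters z pct [0.0092 0.0128 0.0159] slope [-0.05   0.006  0.042]
```

View pics/w15.png

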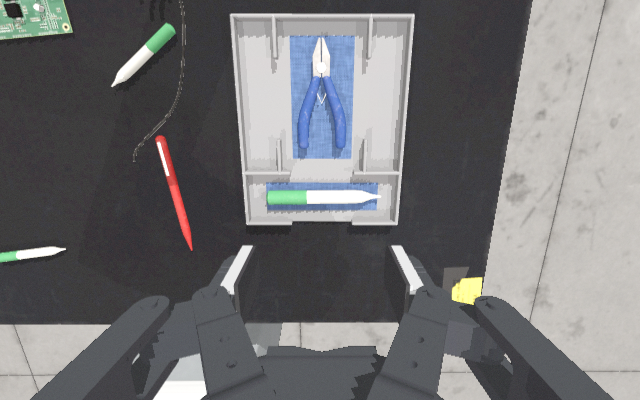

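Both tools lie flat and centred: the pen at (322,197), the cutters at (321,95), and the red pen undisturbed at (175,193). I'm handing the job in.

```bash
python3 -c "
from plant import r
print(r.close_job())"
```

```text
the job is handed in; nothing more can be done
None
```

Both tools are in the tray and the job was handed in at about 18 s on the robot's clock. I placed the largest white-and-green pen (about 131 mm; the two look-alikes are about 80 mm) first, then the side cutters.

The last wrist-camera check, with the arm clear, showed:

| Item | Position in the tray frame | Off compartment centre | Alignment |
|---|---|---|---|
| Pen | x about -76 mm | about 1 mm | within about 0.5° |
| Cutters | x about +34 mm | about 4 mm lengthwise, 2 mm across | within about 1.5° |

- **Height:** depth readings put both tools on the compartment floors, lying flat.
- **Red pen:** it stayed where it was, with readings agreeing to about 2 mm across two cameras.
- **Forces:** the highest force I saw at the end of a move was about 7 N.
- **Disagreements:** the top and wrist cameras differed by 1–3 mm on the tray's position, within what the fit allows. One low-score network hit (0.46) took the red pen for the tray; I ignored it.

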